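# Find the sauce tub that the loose lid fits and screw it shut

### The arm

A 6-joint arm with a two-finger parallel gripper is mounted at the origin on the work surface. World frame = base frame: x ahead of the robot, y to its left, z up, the work surface at z = 0. Lengths are in m, angles in rad, forces in N, time in s.
With the tool pointing down it reaches from about 0.35 to 0.775 m from the base axis. Payload 7.3 kg.
Tool frame: the origin (TCP) lies between the finger pads; the fingertips stand ahead of it and the grasp point (between the pads) lies 6 mm ahead of it (robot.tip_extent is the x of the fingertips in the tool frame, in m); x points along the fingers, z is the direction in which the jaws open and shut, and the axes are right-handed (so a half turn about x gives the same grasp; the last joint's range is limited). The gripper opens to 92 mm and grips with 3 to 60 N. Pads are 19 mm wide; open, the fingers measure 130 mm over their backs; the gripper's body (75 mm by 190 mm) begins 47 mm behind the grasp point.
Start: joints at [1.056, 0.342, 1.524, -0, 1.275, -0.146], TCP at [0.189, 0.49, 0.252] pointing down, gripper open.
Joint ranges: [-2.53, 2.53], [-0.77, 2.02], [0.04, 2.7], [-1, 4.14], [0.28, 2.66], [-3.11, 3.11]. Speed limits (rad/s): [2.57, 2.57, 3.14, 3.14, 3.14, 3.14].

### API

Orientations are given as [roll, pitch, yaw] about the fixed x, y, z axes, in that order (R = Rz(yaw) Ry(pitch) Rx(roll)).
In Python, from cell import robot gives the robot as it stands. The module is installed in compiled form; this text tells all that it offers.
- The arm moves only by the shell command python3 -m creep 'ROWS' [FORCE]. ROWS is JSON, a list of rows, each an object with "translation": the shift along the tool's x, y, z in m, a list of three; "twist": the turn, a rotation vector about the tool's x, y, z in rad, a list of three; "hand": the opening in per cent of the stroke, from 0 (shut) to 100 (fully open). A call has 1 to 5 rows; each row is the pose to reach, as a shift and turn from the pose measured when the call began, along the tool's axes at that moment; what a row does not reach only later rows make up. A row lasts 1/10 s, in which the tool goes at most 50 mm and 8.59 degrees, less where a joint would pass 70% of its speed; a pose out of reach is approached as far as the arm can. A call with a gripper value outside its range is refused whole. The fingers move at their own pace and stop on an object; FORCE is the grip in N (left out, the last holds). Time passes only in rows, so rows that repeat a pose let the fingers close. It gives the time, the measured TCP pose, the force and the opening at its end, in the units of the state.
- robot.observe(): the state, without advancing time (a new reading comes with each control period).
- robot.read_camera(name): name is "scene" or "top" or "wrist"; returns the picture (384x512x3 uint8, blue, green, red); there is no depth.
- robot.calibration(name): a dict with "intrinsics" (3x3 intrinsics, pixels), "cam_to_world" (4x4, takes a point from camera to world coordinates); the wrist camera has in their place "mount" (4x4, takes a point from camera to tool coordinates, whose origin is the TCP and whose axes are the tool frame's). Camera axes: x right, y up, looking along -z (the intrinsics and any distortion apply to the point x, -y, -z); pixel columns grow to the right and rows downward; lengths in m; the calibration is good to about 2 mm. A picture is of the moment at which its call begins: read the wrist's pose just before it. calibration takes no time and is no camera call.
- robot.hand_in(): hands the job in, once; it reports no verdict.
The state is a dict: "time": time; "qpos": joint angles; "qvel": joint speeds; "joint_efforts": joint torques, N m; "tool_pos": TCP position; "tool_rot": TCP orientation; "contact_force": force on the tool from outside, world axes, zero at the start; "torque": the same for the moment, N m; "opening": finger opening in m.
Only numpy, scipy, OpenCV 4.12 (cv2) and the standard library are available. Lean on these libraries where they do the work, as an engineer would, in place of code of your own. Each camera call takes 0.05 s, during which the arm holds its last target. There are 200 camera calls.

### The job

One clean lid is left over and it belongs to one of the three tubs in the holder, but they look alike. Try the lid on the tubs, screwing it clockwise, until you find the one on which it threads fully home; leave it there, screwed down until it sits flat on the rim, and let go of it.

Things in the scene. Friction and masses are not known exactly. Their poses are not given: they have to be found in the camera images.
- lid_mid (a point): Loose steel lid, open side down on the worktop: 92 mm across, 59 mm high, 110 to 180 g. Skirt 25 mm deep (86 mm inside), flat plate 4 mm thick, grip fin 30 mm high on top. The point is on the lid's axis at the plate's upper face, 29 mm above the skirt's lower edge, half-way up. z up along the lid's axis, x along the fin.
- fin_top (a point): Centre of the top of the lid's black plastic grip fin, 30 mm above lid_mid. The fin is an upright bar across the middle of the lid, 62 mm long (x), 16 mm wide (y), 30 mm high. Axes as lid_mid; the same after a half turn.
- lid_stud (a point): Inner end of one of four round studs (6 mm thick) that point inwards inside the lid's skirt, at the lid's +x (this one), +y, -x and -y, 34 mm from the lid's axis and 22 mm below lid_mid. They ride on a tub's thread; a quarter turn of the lid makes no difference to them.
- holder: Steel holder (385 mm along y, 147 mm along x) fixed to the worktop, with three steel tubs in a row along its y, 122 mm apart; tubs 100 mm across, they cannot turn or move. Origin under its centre. Each tub has a white screw neck 30 mm high, 66 mm wide, 80 mm over the threads, rim 137 mm above the worktop; small dark ribs on the shoulder mark each tub's +x and -x.
- mouth_a (a point): Centre of the mouth of the tub at the holder's +y end, in the plane of its rim. z up, x and y as the holder's. The thread has four starts and runs down clockwise seen from above, falling 1.5 mm per 10 degrees of turn. With the lid fully home its plate lies on the rim and lid_mid is 4 mm above this point.
- mouth_b (a point): The same for the middle tub. To start the lid on any tub: level, centred (2 mm play all round), fin along the holder's x or y (15 degrees off is all right). It comes to rest on the thread with its plate 9 to 10 mm above the rim. Turned clockwise it sinks 0.15 mm per degree (4 mm vertical play): home after 65 degrees; it binds if turned some 20 degrees past that.
- mouth_c (a point): The same for the tub at the holder's -y end. Only one tub, any of the three, takes the lid; poses do not tell which. On the other two the lid starts alike, but its thread is blocked: after about 30 degrees of turning it meets a hard stop, still about 5 mm too high. It must then be turned back to where it started before it can be lifted off.
Things that resemble listed ones, but are neither listed nor needed, are in the scene too. What is shaped like the part that bears lid_mid but yellow is not meant.

How it is judged:
At the end, for the whole second after the job is handed in: The lid sits on one of the tubs, within 6 mm of its centre, screwed down so that its plate is less than 2 mm above the rim, level within 0.06 rad, and let go (((horizontal distance between lid_mid and mouth_a below 0.006 m and z of lid_mid in the frame of mouth_a below 0.006 m) or (horizontal distance between lid_mid and mouth_b below 0.006 m and z of lid_mid in the frame of mouth_b below 0.006 m) or (horizontal distance between lid_mid and mouth_c below 0.006 m and z of lid_mid in the frame of mouth_c below 0.006 m)) and angle between lid_mid's own z axis and vertical below 0.06 rad and distance of lid_mid from where it was at the start of the episode above 0.05 m); the robot touches nothing.
It also fails if it takes over 64 s, if anything falls off the work surface, if the arm or the gripper's body presses on something with over 40 N, if the wrist force passes 120 N, or if a joint passes its speed limit or range.

## Working session

There is one attempt and no reset: what is moved stays moved. The work goes in short steps, Python scripts to look and compute and a shell command to move; the robot and the scene stay as the last step left them, time stands still between calls to the robot, and variables do not carry over. Pictures are saved under pics/ and viewed, about 8 in all and at most 12, crops included, and the job is handed in when it is done.

```bash
mkdir -p pics; python3 - <<'E'
from cell import robot
import cv2,numpy as np
s=robot.observe()
print({k:np.round(v,3).tolist() for k,v in s.items()}, robot.tip_extent)
for n in ["scene","top","wrist"]:
    im=robot.read_camera(n); cv2.imwrite(f"pics/{n}0.png",im); c=robot.calibration(n)
    print(n,{k:np.round(v,3).tolist() for k,v in c.items()})
E
```

```text
{'time': 0.0, 'qpos': [1.056, 0.343, 1.525, -0.0, 1.275, -0.146], 'qvel': [-0.002, -0.001, 0.0, -0.0, 0.0, -0.002], 'joint_efforts': [-0.002, -43.123, -24.421, 0.072, 0.056, -0.0], 'tool_pos': [0.189, 0.489, 0.251], 'tool_rot': [3.012, 1.569, -2.07], 'contact_force': [-0.746, -0.217, 0.215], 'torque': [0.059, 0.036, -0.023], 'opening': 0.092} 0.025
scene {'intrinsics': [[477.32, 0.0, 260.047], [0.0, 477.32, 192.708], [0.0, 0.0, 1.0]], 'cam_to_world': [[-0.152, -0.6, 0.785, 1.387], [0.988, -0.09, 0.123, 0.138], [-0.004, 0.795, 0.607, 0.819], [0.0, 0.0, 0.0, 1.0]]}
top {'intrinsics': [[360.947, 0.0, 253.531], [0.0, 360.947, 196.956], [0.0, 0.0, 1.0]], 'cam_to_world': [[0.027, 0.991, -0.132, 0.385], [-1.0, 0.024, -0.019, 0.016], [-0.016, 0.133, 0.991, 0.777], [0.0, 0.0, 0.0, 1.0]]}
wrist {'intrinsics': [[264.616, 0.0, 253.024], [0.0, 264.616, 185.985], [0.0, 0.0, 1.0]], 'mount': [[0.001, 0.252, -0.968, -0.133], [-0.001, 0.968, 0.252, 0.067], [1.0, 0.0, 0.001, 0.0], [0.0, 0.0, 0.0, 1.0]]}
```

View pics/top0.png

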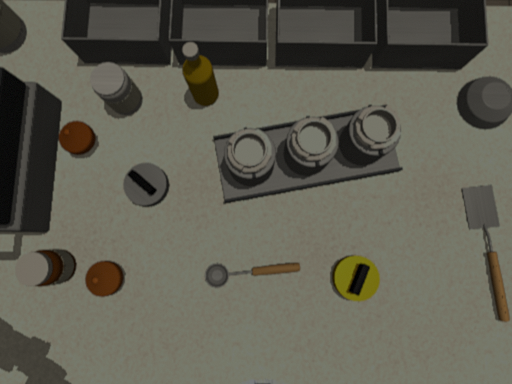

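View pics/scene0.png

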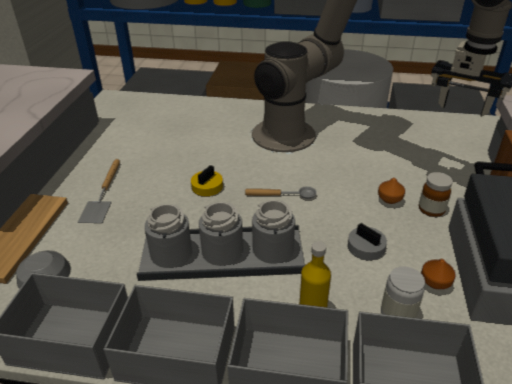

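Top view: grey lid at about (146,184) with its fin from (130,172) to (157,194). The tub mouths are near (250,150), (314,137) and (377,126). The scene view shows the lid at (367,241).

```bash
cat > h.py <<'E'
from cell import robot
import cv2,numpy as np
from scipy.spatial.transform import Rotation as Ro
def T_tool(s):
    T=np.eye(4); T[:3,:3]=Ro.from_euler('xyz',s['tool_rot']).as_matrix(); T[:3,3]=s['tool_pos']; return T
def cam(n,s=None):
    c=robot.calibration(n)
    return np.array(c['intrinsics']), (np.array(c['cam_to_world']) if n!='wrist' else T_tool(s)@np.array(c['mount']))
def ray(n,px,s=None):
    K,M=cam(n,s); d=np.linalg.inv(K)@[px[0],px[1],1]
    return M[:3,3], M[:3,:3]@(d*[1,-1,-1])
def onz(n,px,z,s=None):
    o,d=ray(n,px,s); return (o+d*(z-o[2])/d[2]).round(4)
def proj(n,P,s=None):
    K,M=cam(n,s); p=np.linalg.inv(M)@np.append(P,1); q=K@(p[:3]*[1,-1,-1]); return (q[:2]/q[2]).round(1)
def tri(r1,r2):
    (a,d),(b,e)=r1,r2; d=d/np.linalg.norm(d);e=e/np.linalg.norm(e)
    t=np.linalg.lstsq(np.stack([d,-e],1),b-a,rcond=None)[0]; p,q=a+d*t[0],b+e*t[1]
    return ((p+q)/2).round(4), np.linalg.norm(p-q).round(4)
E
python3 - <<'E'
from h import *
im=cv2.imread('pics/top0.png'); g=im.max(2)
x0,y0,w,h=115,150,65,65
m=(g[y0:y0+h,x0:x0+w]<45).astype(np.uint8)
cs,_=cv2.findContours(m,cv2.RETR_EXTERNAL,cv2.CHAIN_APPROX_NONE); c=max(cs,key=cv2.contourArea)
r=cv2.minAreaRect(c); print(r); b=cv2.boxPoints(r)+[x0,y0]
print([onz('top',p,.059) for p in b], onz('top',np.array(r[0])+[x0,y0],.059))
# lid skirt/plate circle
cr=im[95:205,205:410]; a=cv2.resize(cr,None,fx=3.9,fy=3.9,interpolation=cv2.INTER_CUBIC)
sc=cv2.imread('pics/scene0.png')[190:285,130:400]; c2=cv2.resize(sc,(a.shape[1],int(95*a.shape[1]/270)))
cv2.imwrite('pics/crop1.png',cv2.resize(np.vstack([a,c2[:, :]]),None,fx=.82,fy=.82))
for p in [(250,150),(314,137),(377,126)]: print(onz('top',p,.137))
E
```

```text
((26.47930908203125, 32.148277282714844), (32.13860321044922, 8.719776153564453), 41.6335334777832)
[array([0.5201, 0.2895, 0.059 ]), array([0.5339, 0.2786, 0.059 ]), array([0.4911, 0.2267, 0.059 ]), array([0.4775, 0.2376, 0.059 ])] [0.5056 0.258  0.059 ]
[0.5565 0.0372 0.137 ]
[ 0.5834 -0.0789  0.137 ]
[ 0.6067 -0.1936  0.137 ]
```

View pics/crop1.png

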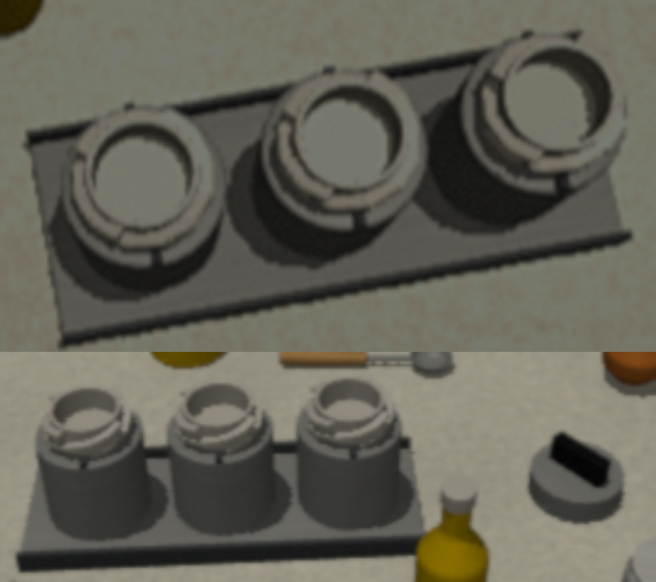

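The fin centre comes out near (0.506,0.258), running at about 50°. The mouths are rough so far (span 236 mm against 244), so I'll refine them from the wrist camera.

```bash
cat >> h.py <<'E'
def go(P,jaw_yaw,mod=np.pi):
    """tool-frame shift and turn to TCP P, tool x down, tool z along jaw_yaw (mod pi)"""
    s=robot.observe(); T=T_tool(s); R=T[:3,:3]
    out=[]
    for k in (0,1):
        a=jaw_yaw+k*np.pi; z=np.array([np.cos(a),np.sin(a),0]); x=np.array([0,0,-1.]); y=np.cross(z,x)
        rv=Ro.from_matrix(R.T@np.stack([x,y,z],1)).as_rotvec(); out.append(rv)
    print('shift',(R.T@(np.array(P)-T[:3,3])).round(4),'turns',[o.round(3).tolist() for o in out],'q',np.round(s['qpos'],2),'z axis yaw',np.degrees(np.arctan2(R[1,2],R[0,2])).round(2),'tcp',T[:3,3].round(4),'F',np.round(s['contact_force'],1),'M',np.round(s['torque'],2),'op',round(s['opening'],4),'t',round(s['time'],2))
E
python3 -c "
from h import *
go([.505,.257,.20],np.radians(50.4-90))
print(T_tool(robot.observe()).round(3))"
```

```text
shift [ 0.0513 -0.3785 -0.1029] turns [[1.893, -0.001, 0.001], [-1.248, -0.001, -0.001]] q [ 1.06  0.34  1.52  0.    1.28 -0.15] z axis yaw 68.87 tcp [0.1891 0.4895 0.2512] F [-0.5  0.2  0.3] M [-0.03  0.01  0.05] op 0.0917 t 0.15
[[-0.001 -0.933  0.36   0.189]
 [-0.001  0.36   0.933  0.489]
 [-1.     0.    -0.001  0.251]
 [ 0.     0.     0.     1.   ]]
```

```bash
python3 -m creep '[{"translation":[0,-0.03,-0.01],"twist":[0.14,0,0],"hand":60},{"translation":[0,-0.07,-0.02],"twist":[0.29,0,0],"hand":60},{"translation":[0,-0.11,-0.03],"twist":[0.44,0,0],"hand":60},{"translation":[0,-0.15,-0.04],"twist":[0.59,0,0],"hand":60},{"translation":[0,-0.19,-0.05],"twist":[0.73,0,0],"hand":60}]'
python3 -c "
from h import *
go([.505,.257,.20],np.radians(50.4-90))"
```

```text
time: 0.65
tool_pos: [0.3493, 0.3732, 0.2511]
tool_rot: [-2.659, 1.569, -2.193]
contact_force: [1.0, 0.6, 0.4]
opening: 0.0575
shift [ 0.0511 -0.1737  0.0869] turns [[1.157, -0.001, 0.001], [-1.984, -0.002, -0.001]] q [ 0.67  0.32  1.56 -0.    1.26  0.2 ] z axis yaw 26.71 tcp [0.3493 0.3732 0.2511] F [1.  0.6 0.4] M [-0.02  0.03 -0.04] op 0.0575 t 0.65
```

```bash
python3 -m creep '[{"translation":[0.01,-0.03,0.015],"twist":[0.14,0,0],"hand":60},{"translation":[0.02,-0.07,0.03],"twist":[0.29,0,0],"hand":60},{"translation":[0.03,-0.11,0.05],"twist":[0.44,0,0],"hand":60},{"translation":[0.04,-0.14,0.07],"twist":[0.59,0,0],"hand":60},{"translation":[0.051,-0.174,0.087],"twist":[0.73,0,0],"hand":60}]'
python3 -m creep '[{"translation":[0,0,0],"twist":[0.14,0,0],"hand":60},{"translation":[0,0,0],"twist":[0.29,0,0],"hand":60},{"translation":[0,0,0],"twist":[0.43,0,0],"hand":60},{"translation":[0,0,0],"twist":[0.43,0,0],"hand":60}]'
python3 - <<'E'
from h import *
go([.505,.257,.20],np.radians(50.4-90))
s=robot.observe(); im=robot.read_camera('wrist'); cv2.imwrite('pics/w1.png',im)
E
```

```text
time: 1.15
tool_pos: [0.5065, 0.2558, 0.1995]
tool_rot: [-2.046, 1.569, -2.316]
contact_force: [0.7, 0.9, -0.8]
opening: 0.0552
time: 1.55
tool_pos: [0.5064, 0.2556, 0.1991]
tool_rot: [-1.816, 1.569, -2.517]
contact_force: [-1.6, -0.2, -0.3]
opening: 0.0553
shift [-0.0009  0.0001 -0.002 ] turns [[-0.011, -0.001, 0.002], [3.131, 0.003, 0.001]] q [ 0.33  0.47  1.48 -0.    1.2   1.03] z axis yaw -40.2 tcp [0.5064 0.2556 0.1991] F [-1.6 -0.2 -0.3] M [-0.06  0.16 -0.04] op 0.0553 t 1.55
```

View pics/w1.png

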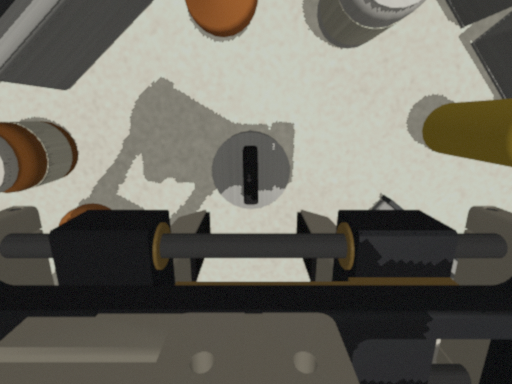

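The wrist view shows the fin upright at columns 243–258, rows 146–204, in line with the fingers. I'll compute where it is.

```bash
python3 - <<'E'
from h import *
s=robot.observe(); im=cv2.imread('pics/w1.png'); g=im.max(2)
m=np.zeros_like(g); m[135:208,225:275]=(g[135:208,225:275]<40)
cs,_=cv2.findContours(m,cv2.RETR_EXTERNAL,cv2.CHAIN_APPROX_NONE); c=max(cs,key=cv2.contourArea)
r=cv2.minAreaRect(c); b=cv2.boxPoints(r); print(r)
P=[onz('wrist',p,.059,s) for p in b]; print(P)
# lower corner side view (near end face visible?) width & length
print(np.linalg.norm(P[0]-P[1]),np.linalg.norm(P[1]-P[2]))
f=onz('wrist',r[0],.059,s); print(f, 'proj top', proj('top',f),'proj exp ends',[proj('wrist',np.array([.505,.257,.059])+k*.031*np.array([np.cos(.88),np.sin(.88),0]),s) for k in(-1,1)])
E
```

```text
((250.0, 174.0), (56.0, 14.0), 90.0)
[array([0.5238, 0.2917, 0.059 ]), array([0.5348, 0.2825, 0.059 ]), array([0.4962, 0.2361, 0.059 ]), array([0.4845, 0.2458, 0.059 ])]
0.014340153416194717 0.06035660692915071
[0.5103 0.2647 0.059 ] proj top [138.4 179.8] proj exp ends [array([251.1, 210.1]), array([250.5, 153.4])]
```

```bash
python3 - <<'E'
from h import *
go([.5097,.264,.057],np.radians(50.2-90))
E
```

```text
shift [ 0.1422  0.0087 -0.0027] turns [[-0.003, -0.0, 0.002], [3.139, 0.003, 0.001]] q [ 0.33  0.46  1.48 -0.    1.2   1.03] z axis yaw -39.95 tcp [0.5064 0.2558 0.1992] F [0.2 0.4 0. ] M [-0.11  0.1   0.05] op 0.0547 t 1.6
```

Before grasping I'll look at the mouths from straight above with the wrist camera, at the yaw I'll place with. I'll also work out where the bottle stands.

```bash
python3 - <<'E'
from h import *
print('bottle cap',tri(ray('top',(190,49)),ray('scene',(319,246))))
go([.575,-.078,.278],np.radians(-77.7))
E
```

```text
bottle cap (array([0.7208, 0.1455, 0.1893]), np.float64(0.0007))
shift [-0.0785 -0.2119  0.2669] turns [[0.659, 0.0, 0.002], [-2.483, -0.002, 0.0]] q [ 0.33  0.46  1.48 -0.    1.2   1.03] z axis yaw -39.95 tcp [0.5064 0.2558 0.1992] F [0.2 0.4 0. ] M [-0.11  0.1   0.05] op 0.0547 t 1.6
```

```bash
python3 -m creep '[{"translation":[-0.04,-0.02,0.02],"twist":[0.13,0,0],"hand":60},{"translation":[-0.0785,-0.05,0.06],"twist":[0.27,0,0],"hand":60},{"translation":[-0.0785,-0.08,0.10],"twist":[0.40,0,0],"hand":60},{"translation":[-0.0785,-0.11,0.14],"twist":[0.53,0,0],"hand":60},{"translation":[-0.0785,-0.145,0.18],"twist":[0.659,0,0],"hand":60}]'
python3 - <<'E'
from h import *
go([.575,-.078,.278],np.radians(-77.7))
E
```

```text
time: 2.1
tool_pos: [0.5494, 0.0413, 0.2785]
tool_rot: [-0.243, 1.57, -1.6]
contact_force: [0.1, -0.3, -0.7]
opening: 0.0551
shift [ 0.0007 -0.0004  0.122 ] turns [[-0.0, 0.001, 0.0], [3.141, 0.0, -0.002]] q [-0.06  0.37  1.41 -0.    1.37  1.29] z axis yaw -77.72 tcp [0.5494 0.0413 0.2785] F [ 0.1 -0.3 -0.7] M [-0.09  0.18  0.07] op 0.0551 t 2.1
```

```bash
python3 -m creep '[{"translation":[0,0,0.05],"twist":[0,0,0],"hand":60},{"translation":[0,0,0.09],"twist":[0,0,0],"hand":60},{"translation":[0.001,0,0.122],"twist":[0,0,0],"hand":60},{"translation":[0.001,0,0.122],"twist":[0,0,0],"hand":60},{"translation":[0.001,0,0.122],"twist":[0,0,0],"hand":60}]'
python3 - <<'E'
from h import *
go([.575,-.078,.278],np.radians(-77.7))
s=robot.observe(); im=robot.read_camera('wrist'); cv2.imwrite('pics/w2.png',im)
import json; json.dump({k:np.array(v).tolist() for k,v in s.items()},open('w2.json','w'))
E
```

```text
time: 2.6
tool_pos: [0.5752, -0.0782, 0.2773]
tool_rot: [-1.076, 1.57, -2.431]
contact_force: [-0.8, 0.6, 0.2]
opening: 0.0551
shift [-0.0007 -0.0001 -0.0003] turns [[0.001, 0.0, 0.001], [-3.141, -0.001, 0.001]] q [-0.27  0.43  1.32 -0.    1.39  1.09] z axis yaw -77.65 tcp [ 0.5752 -0.0782  0.2773] F [-0.8  0.6  0.2] M [-0.07  0.13  0.01] op 0.0551 t 2.6
```

View pics/w2.png

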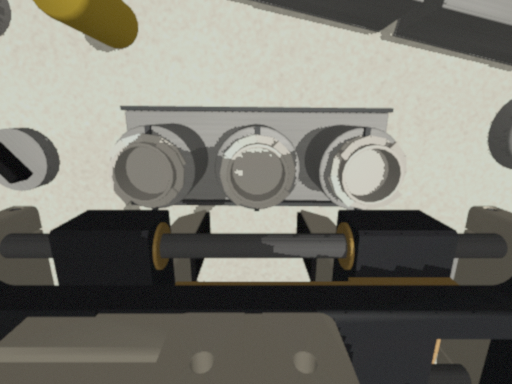

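The wrist view shows tub a near (152,168), b near (257,170) and c near (364,170). I'll zoom in to fit the rims.

```bash
python3 - <<'E'
from h import *
im=cv2.imread('pics/w2.png')
cr=im[118:214,108:408]; a=cv2.resize(cr,None,fx=5.3/2,fy=5.3/2,interpolation=cv2.INTER_CUBIC)
a=cv2.convertScaleAbs(a,alpha=1.0)
b=cv2.resize(im[122:212,212:302],(300,300),interpolation=cv2.INTER_CUBIC)
c=[cv2.resize(im[122:212,x:x+90],(400,400),interpolation=cv2.INTER_CUBIC) for x in (105,212)]
out=np.vstack([np.hstack(c),a[:200,:800] if a.shape[1]>=800 else cv2.copyMakeBorder(a,0,0,0,800-a.shape[1],cv2.BORDER_CONSTANT)[:200]])
out[:400]=out[:400]
for i in range(0,90,10):
    y=int(i*400/90); cv2.line(out,(0,y),(6,y),(0,0,255),1)
    for o in (0,400): cv2.line(out,(o+y,0),(o+y,6),(0,0,255),1)
out[400:]=0
out=out[:400]; cv2.imwrite('pics/crop2.png',out)
s=eval(open('w2.json').read())
# predicted rim px (outer 33 mm) from rough mouth guess
for p in [(152,170),(258,170),(364,170)]: print(onz('wrist',p,.137,s))
E
```

```text
[0.5665 0.0279 0.137 ]
[ 0.5902 -0.0807  0.137 ]
[ 0.6139 -0.1895  0.137 ]
```

View pics/crop2.png

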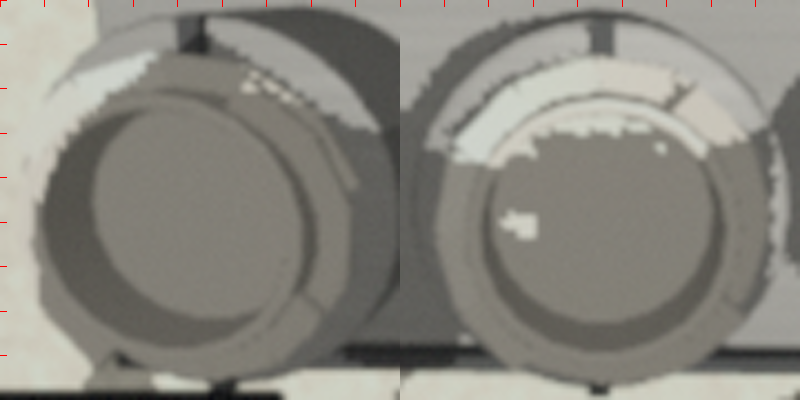

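```bash
python3 - <<'E'
from h import *
s=eval(open('w2.json').read())
def c(o,u,v): return (o+u/4.4444-.0,122+v/4.4444)
R=T_tool(s)[:3,:3]
def show(n,P): print(n,P,'tool',(R.T@(P-np.array(s['tool_pos']))).round(4))
show('b rim',onz('wrist',c(212,203,230),.137,s))
show('b rib',onz('wrist',c(212,199,202.5),.107,s))
show('a rim',onz('wrist',c(105,172,221),.137,s))
show('a rib',onz('wrist',c(105,207,203),.107,s))
# edges of rim per scanline
g=cv2.GaussianBlur(cv2.cvtColor(cv2.imread('pics/w2.png'),6),(3,3),0)
for y in (170,174,178): print(y,g[y,108:160].tolist(),'\n b',g[y,216:304].tolist(),'\n c',g[y,355:410].tolist())
print('col b',g[125:212,258].tolist())
# holder outline corners: top cam & wrist: base edges at z?
E
```

```text
b rim [ 0.5862 -0.0812  0.137 ] tool [0.1403 0.0102 0.0052]
b rib [ 0.587  -0.0806  0.107 ] tool [0.1703 0.0112 0.0048]
a rim [0.5628 0.0362 0.137 ] tool [ 0.1402  0.0125 -0.1145]
a rib [0.5609 0.0388 0.107 ] tool [ 0.1702  0.0112 -0.1175]
170 [200, 199, 197, 189, 167, 133, 105, 89, 83, 83, 83, 82, 83, 83, 83, 83, 84, 92, 107, 121, 126, 127, 127, 127, 127, 127, 127, 127, 127, 127, 127, 127, 127, 128, 127, 127, 127, 127, 127, 127, 127, 127, 127, 127, 127, 127, 127, 127, 127, 127, 128, 127] 
 b [92, 94, 96, 104, 118, 131, 135, 136, 136, 135, 131, 127, 125, 120, 107, 98, 106, 123, 136, 151, 170, 179, 176, 173, 173, 168, 154, 137, 129, 128, 127, 128, 128, 128, 128, 128, 128, 128, 127, 127, 128, 128, 128, 128, 127, 127, 127, 128, 128, 128, 128, 128, 127, 127, 128, 128, 128, 128, 128, 128, 128, 128, 128, 128, 126, 118, 104, 94, 101, 116, 124, 124, 123, 123, 123, 123, 123, 121, 120, 127, 146, 159, 153, 130, 107, 97, 96, 97] 
 c [204, 204, 204, 204, 204, 204, 204, 204, 203, 203, 203, 203, 203, 203, 203, 203, 203, 203, 203, 203, 203, 203, 203, 203, 203, 203, 203, 200, 189, 164, 139, 127, 120,
[... 1739 characters left out ...]
] 
 c [204, 203, 203, 203, 204, 204, 203, 203, 203, 203, 203, 203, 203, 203, 203, 203, 203, 203, 203, 203, 203, 203, 203, 203, 202, 201, 197, 186, 163, 137, 119, 105, 93, 87, 85, 85, 86, 86, 86, 85, 84, 84, 86, 101, 138, 176, 195, 199, 200, 202, 205, 205, 206, 206, 206]
col b [89, 86, 94, 97, 98, 98, 98, 99, 109, 139, 175, 196, 202, 202, 202, 201, 193, 174, 164, 181, 198, 200, 198, 201, 204, 199, 179, 150, 133, 129, 128, 129, 129, 128, 128, 128, 129, 128, 128, 128, 128, 127, 128, 128, 128, 128, 128, 128, 128, 128, 128, 127, 127, 128, 128, 128, 128, 128, 128, 128, 128, 128, 128, 128, 128, 127, 128, 128, 124, 112, 100, 95, 95, 95, 96, 102, 116, 126, 127, 126, 125, 124, 117, 105, 102, 127, 170]
```

Mouth b is about (.5865,-.081): rim and ribs agree. Mouth a is about (.561,.038), with spacing 122 mm as it should be and holder y at 102.3°. That puts c at about (.613,-.200). Now back to grasp the lid.

```bash
python3 -m creep '[{"translation":[0,0,-0.05],"twist":[-0.13,0,0],"hand":60},{"translation":[0,-0.02,-0.10],"twist":[-0.27,0,0],"hand":60},{"translation":[0,0,-0.15],"twist":[-0.40,0,0],"hand":60},{"translation":[0,0,-0.20],"twist":[-0.53,0,0],"hand":60},{"translation":[0,0,-0.25],"twist":[-0.66,0,0],"hand":60}]'
python3 - <<'E'
from h import *
go([.510,.2645,.16],np.radians(-39.8))
E
```

```text
time: 3.15
tool_pos: [0.5216, 0.1635, 0.2777]
tool_rot: [-0.728, 1.571, -1.413]
contact_force: [0.7, -0.1, -0.9]
opening: 0.0552
shift [ 0.1177  0.0709 -0.0729] turns [[0.009, 0.0, 0.0], [-3.132, -0.0, 0.0]] q [ 0.16  0.36  1.42 -0.    1.36  0.85] z axis yaw -39.27 tcp [0.5216 0.1635 0.2777] F [ 0.7 -0.1 -0.9] M [-0.05  0.11  0.04] op 0.0552 t 3.15
```

```bash
python3 -m creep '[{"translation":[0.02,0.03,-0.03],"twist":[0.009,0,0],"hand":60},{"translation":[0.05,0.06,-0.06],"twist":[0.009,0,0],"hand":60},{"translation":[0.09,0.071,-0.073],"twist":[0.009,0,0],"hand":60},{"translation":[0.118,0.071,-0.073],"twist":[0.009,0,0],"hand":60},{"translation":[0.118,0.071,-0.073],"twist":[0.009,0,0],"hand":60}]'
python3 - <<'E'
from h import *
go([.510,.2645,.057],np.radians(-39.8))
E
```

```text
time: 3.65
tool_pos: [0.5064, 0.2659, 0.156]
tool_rot: [-2.093, 1.562, -2.782]
contact_force: [-0.3, -0.3, 0.1]
opening: 0.0549
shift [0.0989 0.002  0.0041] turns [[0.005, -0.004, 0.007], [-3.136, -0.012, -0.007]] q [ 0.35  0.52  1.52 -0.    1.11  1.04] z axis yaw -39.51 tcp [0.5064 0.2659 0.156 ] F [-0.3 -0.3  0.1] M [-0.06  0.11 -0.07] op 0.0549 t 3.65
```

```bash
python3 -m creep '[{"translation":[0.03,0.002,0.004],"twist":[0.005,-0.004,0.007],"hand":60},{"translation":[0.06,0.002,0.004],"twist":[0.005,-0.004,0.007],"hand":60},{"translation":[0.085,0.002,0.004],"twist":[0.005,-0.004,0.007],"hand":60},{"translation":[0.099,0.002,0.004],"twist":[0.005,-0.004,0.007],"hand":60},{"translation":[0.099,0.002,0.004],"twist":[0.005,-0.004,0.007],"hand":60}]'
python3 - <<'E'
from h import *
go([.510,.2645,.057],np.radians(-39.8))
im=robot.read_camera('wrist'); cv2.imwrite('pics/w3.png',im)
E
```

```text
time: 4.15
tool_pos: [0.5095, 0.2646, 0.0567]
tool_rot: [-2.117, 1.569, -2.811]
contact_force: [0.2, -1.2, 1.1]
opening: 0.055
shift [-0.0003  0.0003  0.0005] turns [[0.001, -0.001, 0.002], [-3.141, -0.003, -0.002]] q [0.35 0.65 1.61 0.   0.89 1.04] z axis yaw -39.75 tcp [0.5095 0.2646 0.0567] F [ 0.2 -1.2  1.1] M [-0.07  0.11  0.01] op 0.055 t 4.15
```

View pics/w3.png

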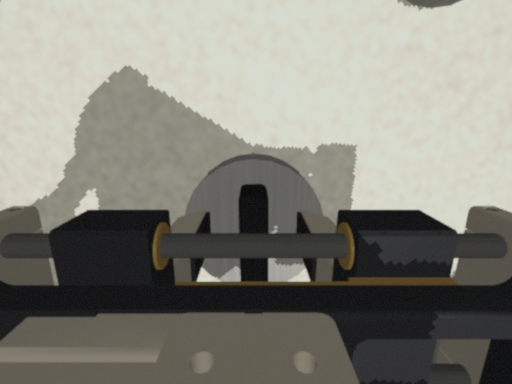

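The fin sits centred between the fingers (columns 240–268, finger gap midpoint about 255). Closing on it.

```bash
python3 -m creep '[{"translation":[0,0,0],"twist":[0,0,0],"hand":0},{"translation":[0,0,0],"twist":[0,0,0],"hand":0},{"translation":[0,0,0],"twist":[0,0,0],"hand":0},{"translation":[0,0,0],"twist":[0,0,0],"hand":0},{"translation":[0,0,0],"twist":[0,0,0],"hand":0}]' 45
python3 - <<'E'
from h import *
go([.510,.2645,.057],np.radians(-39.8))
s=robot.observe(); T=T_tool(s)
w=lambda P:(T@np.append(P,1))[:3]
def top(im): # fin far end rows
    g=im.max(2); return g[170:200,254].tolist()
im=robot.read_camera('wrist'); cv2.imwrite('pics/w4.png',im)
g=cv2.cvtColor(im,6)
print('col254',g[145:200,254].tolist()); print('row200',g[200,225:285].tolist()); print('row 160',g[170,180:330].tolist())
zz=s['tool_pos'][2]
for h,r in ((.059,.031),(.029,.031),(.029,.046),(.0,.046)): print(h,r,proj('wrist',w([zz-h,r,0]),s),proj('wrist',w([zz-h,r,.008]),s))
E
```

```text
time: 4.7
tool_pos: [0.5103, 0.2648, 0.0581]
tool_rot: [1.131, 1.57, 0.437]
contact_force: [-0.6, -0.1, 0.7]
opening: 0.0196
shift [ 0.0011 -0.0005 -0.0001] turns [[0.001, 0.0, -0.0], [-3.141, 0.001, 0.0]] q [0.35 0.65 1.61 0.   0.89 1.04] z axis yaw -39.76 tcp [0.5103 0.2648 0.0581] F [-0.6 -0.1  0.7] M [-0.1   0.13 -0.04] op 0.0196 t 4.7
col254 [188, 151, 143, 143, 140, 139, 138, 137, 133, 115, 89, 77, 74, 71, 74, 89, 99, 99, 100, 97, 100, 98, 96, 99, 99, 100, 97, 98, 98, 98, 98, 97, 98, 97, 98, 96, 96, 98, 96, 74, 34, 18, 17, 15, 14, 9, 8, 11, 17, 11, 12, 11, 15, 17, 22]
row200 [99, 99, 96, 97, 97, 95, 96, 99, 99, 100, 100, 97, 77, 35, 13, 20, 14, 18, 21, 21, 21, 17, 12, 15, 17, 13, 16, 21, 17, 19, 18, 22, 18, 17, 18, 15, 21, 18, 16, 22, 17, 28, 73, 97, 98, 100, 97, 95, 97, 96, 98, 99, 100, 99, 98, 97, 99, 98, 96, 97]
row 160 [140, 139, 139, 139, 138, 137, 136, 137, 137, 138, 137, 137, 138, 140, 140, 139, 140, 139, 139, 139, 138, 139, 137, 138, 138, 140, 139, 139, 139, 135, 125, 104, 84, 74, 71, 76, 87, 96, 97, 100, 100, 100, 101, 101, 100, 100, 100, 99, 100, 99, 99, 101, 99, 102, 100, 101, 101, 103, 102, 101, 99, 100, 99, 102, 100, 101, 102, 100, 102, 100, 102, 99, 99, 96, 100, 100, 99, 101, 98, 97, 97, 98, 100, 101, 100, 96, 98, 101, 100, 100, 102, 97, 98, 98, 98, 97, 101, 101, 100, 99, 97, 100, 96, 97, 98, 99, 99, 98, 97, 92, 81, 73, 71, 76, 102, 130, 164, 197, 208, 201, 190, 198, 197, 174, 174, 197, 198, 176, 173, 186, 174, 151, 143, 142, 140, 140, 141, 141, 141, 143, 143, 141, 141, 141, 142, 140, 141, 142, 143, 142]
0.059 0.031 [252.3 190.4] [267.7 190.3]
0.029 0.031 [252.3 177.5] [265.1 177.5]
0.029 0.046 [252.3 153.6] [265.4 153.6]
0.0 0.046 [252.4 148.2] [263.5 148.2]
```

```bash
python3 - <<'E'
from h import *
g=cv2.cvtColor(cv2.imread('pics/w1.png'),6)
print(g[120:150,251].tolist()); print('low',g[195:216,251].tolist()); print('side',g[169,205:222].tolist(),g[169,283:300].tolist())
z=np.radians(-40.1); Z=np.array([np.cos(z),np.sin(z),0]);X=np.array([0,0,-1.]);R=np.stack([X,np.cross(Z,X),Z],1)
s=dict(tool_pos=[.5064,.2557,.1991],tool_rot=Ro.from_matrix(R).as_euler('xyz'))
for p,h in (((251,204.5),.059),((251,146),.029),((251,131),.029)): print(p,h,(R.T@(onz('wrist',p,h,s)-s['tool_pos'])).round(4))
# second opinion: scene + top of plate
E
```

```text
[198, 200, 199, 188, 159, 135, 130, 129, 127, 120, 104, 79, 83, 91, 93, 91, 91, 91, 92, 90, 92, 92, 90, 91, 89, 66, 24, 7, 16, 14]
low [23, 23, 18, 23, 33, 39, 38, 38, 47, 100, 142, 156, 159, 167, 183, 193, 193, 194, 195, 195, 197]
side [125, 125, 127, 129, 127, 124, 113, 97, 91, 92, 92, 92, 92, 92, 90, 92, 92] [94, 93, 91, 92, 88, 91, 97, 114, 128, 155, 185, 198, 198, 197, 194, 194, 194]
(251, 204.5) 0.059 [ 0.1401 -0.0241 -0.0016]
(251, 146) 0.029 [ 0.1701  0.0358 -0.0017]
(251, 131) 0.029 [ 0.1701  0.0526 -0.0017]<sys>:0: UserWarning: Gimbal lock detected. Setting third angle to zero since it is not possible to uniquely determine all angles.
```

Redone with the fin's end taken at its base height, far view and near view agree: the lid axis is about 3.8 mm behind the TCP along the fin. I'll regrasp centred.

```bash
python3 -m creep '[{"translation":[0,0,0],"twist":[0,0,0],"hand":35},{"translation":[0,0,0],"twist":[0,0,0],"hand":35},{"translation":[0,-0.0038,0],"twist":[0,0,0],"hand":35},{"translation":[0,-0.0038,0],"twist":[0,0,0],"hand":0},{"translation":[0,-0.0038,0],"twist":[0,0,0],"hand":0}]' 45
python3 -m creep '[{"translation":[0,0,0],"twist":[0,0,0],"hand":0},{"translation":[0,0,0],"twist":[0,0,0],"hand":0},{"translation":[0,0,0],"twist":[0,0,0],"hand":0}]' 45
python3 - <<'E'
from h import *
s=robot.observe(); T=T_tool(s)
im=robot.read_camera('wrist'); g=cv2.cvtColor(im,6)
print('col254',g[145:190,254].tolist()); print('row200',g[200,230:280].tolist())
go([.561,.038,.21],np.radians(-77.7))
zz=s['tool_pos'][2]; w=lambda P:(T@np.append(P,1))[:3]
for h,r in ((.029,.031),(.029,.046),(.0,.046)): print(h,r,proj('wrist',w([zz-h,r,0]),s))
E
```

```text
time: 5.25
tool_pos: [0.5078, 0.2618, 0.058]
tool_rot: [0.998, 1.571, 0.304]
contact_force: [-0.6, -0.7, 0.2]
opening: 0.0203
time: 5.55
tool_pos: [0.5078, 0.2618, 0.058]
tool_rot: [0.856, 1.571, 0.162]
contact_force: [0.2, 0.2, -0.0]
opening: 0.0159
col254 [209, 196, 163, 123, 96, 78, 71, 75, 83, 96, 99, 99, 97, 98, 99, 98, 99, 97, 96, 97, 99, 98, 96, 97, 99, 97, 97, 96, 96, 97, 97, 98, 96, 73, 35, 15, 12, 17, 12, 14, 11, 13, 20, 14, 12]
row200 [96, 98, 96, 96, 99, 99, 98, 88, 61, 26, 15, 15, 14, 16, 17, 24, 23, 17, 5, 20, 13, 23, 22, 21, 13, 17, 19, 18, 16, 21, 21, 16, 19, 20, 17, 14, 15, 35, 75, 96, 99, 97, 98, 96, 94, 98, 96, 100, 99, 98]
shift [-0.152  -0.138   0.1841] turns [[0.662, 0.0, -0.0], [-2.479, 0.0, 0.0]] q [ 0.34  0.64  1.62 -0.    0.88  1.04] z axis yaw -39.76 tcp [0.5078 0.2618 0.058 ] F [-0.2 -0.6  0.4] M [-0.1   0.12  0.07] op 0.0157 t 5.6
0.029 0.031 [252.3 177.6]
0.029 0.046 [252.3 153.7]
0.0 0.046 [252.4 148.3]
```

Opening is 15.9 mm and the lid is centred to about 0.6 mm. Lift and carry it to above tub a.

```bash
python3 -m creep '[{"translation":[-0.04,0,0],"twist":[0,0,0],"hand":0},{"translation":[-0.08,0,0],"twist":[0,0,0],"hand":0},{"translation":[-0.12,0,0],"twist":[0,0,0],"hand":0},{"translation":[-0.16,-0.01,0.02],"twist":[0.1,0,0],"hand":0},{"translation":[-0.167,-0.03,0.05],"twist":[0.22,0,0],"hand":0}]'
python3 - <<'E'
from h import *
go([.5605,.0389,.215],np.radians(-77.7))
E
```

```text
time: 6.1
tool_pos: [0.5288, 0.2083, 0.2301]
tool_rot: [1.226, 1.561, 0.311]
contact_force: [2.1, 0.7, -2.2]
opening: 0.0159
shift [ 0.0149 -0.0783  0.1536] turns [[0.441, 0.001, -0.01], [-2.7, 0.013, 0.002]] q [0.24 0.43 1.44 0.   1.25 1.15] z axis yaw -52.42 tcp [0.5288 0.2083 0.2301] F [ 2.1  0.7 -2.2] M [-0.15  0.02 -0.02] op 0.0159 t 6.1
```

```bash
python3 -m creep '[{"translation":[0,-0.02,0.04],"twist":[0.11,0,0],"hand":0},{"translation":[0,-0.04,0.08],"twist":[0.22,0,0],"hand":0},{"translation":[0.005,-0.06,0.12],"twist":[0.33,0,0],"hand":0},{"translation":[0.01,-0.078,0.1536],"twist":[0.441,0.001,-0.01],"hand":0},{"translation":[0.015,-0.078,0.1536],"twist":[0.441,0.001,-0.01],"hand":0}]'
python3 -m creep '[{"translation":[0,0,0],"twist":[0,0,0],"hand":0},{"translation":[0,0,0],"twist":[0,0,0],"hand":0}]'
python3 - <<'E'
from h import *
go([.5605,.0389,.195],np.radians(-77.7))
im=robot.read_camera('scene'); t=robot.read_camera('top'); 
cv2.imwrite('pics/s5.png',np.hstack([cv2.resize(im[170:290,130:330],(400,240)),cv2.resize(t[80:215,180:405],(400,240))]))
im=robot.read_camera('wrist'); cv2.imwrite('pics/w5.png',im)
E
```

```text
time: 6.6
tool_pos: [0.5614, 0.0346, 0.2143]
tool_rot: [-0.557, 1.569, -1.92]
contact_force: [-0.1, 0.6, -1.8]
opening: 0.0157
time: 6.8
tool_pos: [0.5611, 0.0349, 0.214]
tool_rot: [-0.942, 1.568, -2.305]
contact_force: [1.2, 0.6, -2.5]
opening: 0.016
shift [ 0.019   0.0003 -0.0041] turns [[-0.007, 0.001, 0.002], [3.135, 0.003, -0.002]] q [-0.07  0.44  1.48 -0.    1.22  1.29] z axis yaw -78.09 tcp [0.5611 0.0349 0.214 ] F [ 1.2  0.6 -2.5] M [-0.02  0.13  0.06] op 0.016 t 6.8
```

View pics/s5.png

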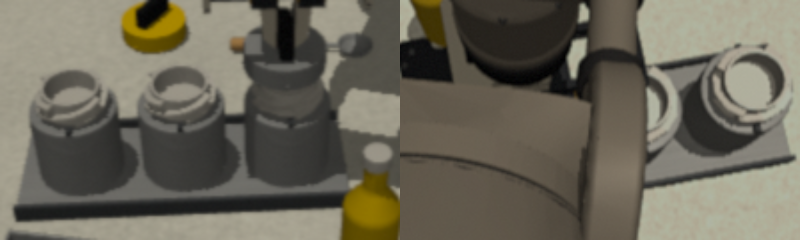

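Scene picture: the lid hangs over tub a, a few mm to the left, which matches the 4 mm correction still due. Correct and lower in steps.

```bash
python3 -m creep '[{"translation":[0,0.0003,-0.004],"twist":[-0.007,0.001,0.002],"hand":0},{"translation":[0,0.0003,-0.004],"twist":[-0.007,0.001,0.002],"hand":0},{"translation":[0.01,0.0003,-0.004],"twist":[-0.007,0.001,0.002],"hand":0},{"translation":[0.019,0.0003,-0.004],"twist":[-0.007,0.001,0.002],"hand":0},{"translation":[0.019,0.0003,-0.004],"twist":[-0.007,0.001,0.002],"hand":0}]'
python3 -c "
from h import *
go([.5605,.0389,.180],np.radians(-77.7))"
python3 -m creep '[{"translation":[0.004,0,0],"twist":[0,0,0],"hand":0},{"translation":[0.009,0,0],"twist":[0,0,0],"hand":0},{"translation":[0.009,0,0],"twist":[0,0,0],"hand":0}]'
python3 -c "
from h import *
go([.5605,.0389,.180],np.radians(-77.7))"
```

```text
time: 7.45
tool_pos: [0.5597, 0.0397, 0.1935]
tool_rot: [-1.688, 1.568, -3.043]
contact_force: [-0.3, -0.4, -2.3]
opening: 0.0154
shift [0.0135 0.0006 0.0009] turns [[0.001, -0.0, 0.002], [-3.14, -0.004, -0.0]] q [-0.07  0.46  1.51 -0.    1.18  1.29] z axis yaw -77.62 tcp [0.5597 0.0397 0.1935] F [-0.3 -0.4 -2.3] M [-0.05  0.19 -0.02] op 0.0154 t 7.45
time: 7.75
tool_pos: [0.5594, 0.0395, 0.1837]
tool_rot: [-1.677, 1.567, -3.032]
contact_force: [-0.6, -0.9, -2.3]
opening: 0.0155
shift [0.0037 0.001  0.0008] turns [[0.001, -0.0, 0.004], [-3.14, -0.006, -0.001]] q [-0.07  0.47  1.52 -0.    1.15  1.29] z axis yaw -77.63 tcp [0.5594 0.0395 0.1837] F [-0.6 -0.9 -2.3] M [-0.22  0.14  0.03] op 0.0155 t 7.75
```

```bash
python3 -m creep '[{"translation":[0.002,0.001,0.0008],"twist":[0,0,0.003],"hand":0},{"translation":[0.004,0.001,0.0008],"twist":[0,0,0.003],"hand":0},{"translation":[0.005,0.001,0.0008],"twist":[0,0,0.003],"hand":0},{"translation":[0.005,0.001,0.0008],"twist":[0,0,0.003],"hand":0}]'
python3 -c "
from h import *
go([.5605,.0389,.180],np.radians(-77.7))"
```

```text
time: 8.15
tool_pos: [0.5604, 0.0388, 0.1796]
tool_rot: [-1.51, 1.571, -2.865]
contact_force: [-3.6, -0.8, 5.3]
opening: 0.0156
shift [-0.0004  0.0001 -0.0001] turns [[0.001, 0.0, 0.0], [-3.14, -0.0, 0.0]] q [-0.07  0.47  1.53 -0.    1.14  1.29] z axis yaw -77.62 tcp [0.5604 0.0388 0.1796] F [-3.6 -0.8  5.3] M [-0.33  0.88 -0.  ] op 0.0156 t 8.15
```

The lid touched down at z=.1796, right at the expected .1795. Turn clockwise.

```bash
python3 -m creep '[{"translation":[0.0006,0,0],"twist":[0.07,0,0],"hand":0},{"translation":[0.0012,0,0],"twist":[0.14,0,0],"hand":0},{"translation":[0.0018,0,0],"twist":[0.21,0,0],"hand":0},{"translation":[0.0024,0,0],"twist":[0.28,0,0],"hand":0},{"translation":[0.003,0,0],"twist":[0.35,0,0],"hand":0}]'
python3 -c "
from h import *
go([.5605,.0389,.1704],np.radians(-77.7-65))"
python3 -m creep '[{"translation":[0.0006,0,0],"twist":[0.07,0,0],"hand":0},{"translation":[0.0012,0,0],"twist":[0.14,0,0],"hand":0},{"translation":[0.0018,0,0],"twist":[0.21,0,0],"hand":0},{"translation":[0.0018,0,0],"twist":[0.21,0,0],"hand":0}]'
python3 -c "
from h import *
go([.5605,.0389,.1704],np.radians(-77.7-65))"
```

```text
time: 8.65
tool_pos: [0.5604, 0.0388, 0.1767]
tool_rot: [0.166, 1.571, -1.541]
contact_force: [-1.1, -0.8, -0.5]
opening: 0.0158
shift [ 0.0063  0.0001 -0.0001] turns [[0.783, 0.0, -0.0], [-2.358, 0.0, 0.0]] q [-0.07  0.48  1.53 -0.    1.13  1.64] z axis yaw -97.83 tcp [0.5604 0.0388 0.1767] F [-1.1 -0.8 -0.5] M [-0.26  0.48  0.05] op 0.0158 t 8.65
time: 9.05
tool_pos: [0.5602, 0.0388, 0.1749]
tool_rot: [-0.739, 1.57, -2.657]
contact_force: [-2.4, -0.7, -0.6]
opening: 0.0157
shift [ 0.0045  0.0002 -0.0002] turns [[0.572, 0.0, 0.0], [-2.569, -0.0, 0.0]] q [-0.07  0.48  1.53 -0.    1.13  1.85] z axis yaw -109.9 tcp [0.5602 0.0388 0.1749] F [-2.4 -0.7 -0.6] M [-0.1   0.52 -0.07] op 0.0157 t 9.05
```

```bash
python3 -m creep '[{"translation":[0.0005,0,0],"twist":[0.05,0,0],"hand":0},{"translation":[0.001,0,0],"twist":[0.1,0,0],"hand":0},{"translation":[0.001,0,0],"twist":[0.1,0,0],"hand":0}]'
python3 -c "
from h import *
go([.5605,.0389,.1704],np.radians(-77.7-65))"
```

```text
time: 9.35
tool_pos: [0.5605, 0.0388, 0.1741]
tool_rot: [1.982, 1.57, -0.035]
contact_force: [-0.5, 0.2, -0.1]
opening: 0.0158
shift [ 0.0037  0.     -0.0001] turns [[0.474, -0.0, -0.0], [-2.668, 0.0, -0.0]] q [-0.07  0.48  1.53  0.    1.13  1.95] z axis yaw -115.57 tcp [0.5605 0.0388 0.1741] F [-0.5  0.2 -0.1] M [-0.06  0.33 -0.08] op 0.0158 t 9.35
```

```bash
python3 -m creep '[{"translation":[0.0007,0,0],"twist":[0.07,0,0],"hand":0},{"translation":[0.0014,0,0],"twist":[0.14,0,0],"hand":0},{"translation":[0.0014,0,0],"twist":[0.14,0,0],"hand":0}]'
python3 -c "
from h import *
go([.5605,.0389,.1704],np.radians(-77.7-65))"
python3 -m creep '[{"translation":[0.0007,0,0],"twist":[0.07,0,0],"hand":0},{"translation":[0.0014,0,0],"twist":[0.14,0,0],"hand":0},{"translation":[0.0014,0,0],"twist":[0.14,0,0],"hand":0}]'
python3 - <<'E'
from h import *
go([.5605,.0389,.1704],np.radians(-77.7-65))
im=robot.read_camera('scene');w=robot.read_camera('wrist')
cv2.imwrite('pics/s6.png',np.hstack([cv2.resize(im[160:290,140:320],(450,325)),cv2.resize(w[120:310,120:390],(350,246)) if 0 else cv2.resize(w[100:310,150:376],(350,325))]))
E
```

```text
time: 9.65
tool_pos: [0.5604, 0.0389, 0.1728]
tool_rot: [2.32, 1.57, 0.165]
contact_force: [-1.3, -0.2, 0.4]
opening: 0.0159
shift [ 0.0024  0.     -0.0001] turns [[0.335, -0.0, -0.0], [-2.806, 0.0, -0.0]] q [-0.07  0.48  1.54  0.    1.12  2.09] z axis yaw -123.49 tcp [0.5604 0.0389 0.1728] F [-1.3 -0.2  0.4] M [-0.05  0.42 -0.01] op 0.0159 t 9.65
time: 9.95
tool_pos: [0.5602, 0.0387, 0.1715]
tool_rot: [-0.106, 1.571, -2.399]
contact_force: [-2.7, -1.2, 1.1]
opening: 0.0157
shift [ 0.0011  0.0001 -0.0003] turns [[0.198, 0.0, 0.0], [-2.944, -0.0, 0.0]] q [-0.07  0.48  1.54 -0.    1.12  2.23] z axis yaw -131.38 tcp [0.5602 0.0387 0.1715] F [-2.7 -1.2  1.1] M [-0.19  0.64 -0.1 ] op 0.0157 t 9.95
```

View pics/s6.png

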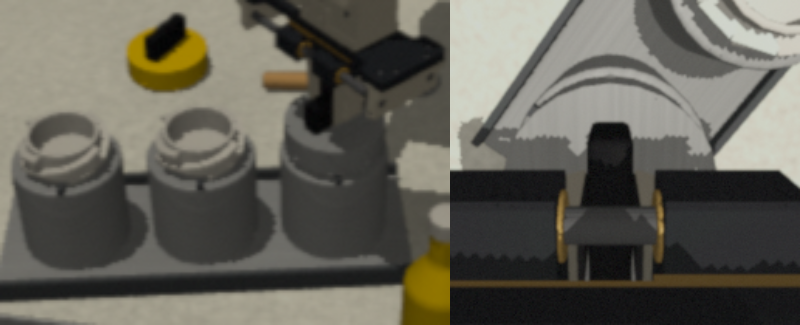

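Down to 8 mm of sink and 54° with no stop, and both views show the lid low on tub a and still aligned in the grip. So a is the matching tub; finish the turn.

```bash
python3 -m creep '[{"translation":[0.0007,0,0],"twist":[0.07,0,0],"hand":0},{"translation":[0.0014,0,0],"twist":[0.14,0,0],"hand":0},{"translation":[0.0018,0,0],"twist":[0.2,0,0],"hand":0},{"translation":[0.0018,0,0],"twist":[0.2,0,0],"hand":0}]'
python3 -c "
from h import *
go([.5605,.0389,.1704],np.radians(-77.7-65))"
```

```text
time: 10.45
tool_pos: [0.5604, 0.0387, 0.1702]
tool_rot: [2.325, 1.57, -0.165]
contact_force: [-2.1, -0.4, 4.3]
opening: 0.0162
shift [-0.0002 -0.0001 -0.0002] turns [[0.001, -0.001, -0.001], [-3.141, 0.001, -0.001]] q [-0.07  0.48  1.54 -0.    1.12  2.42] z axis yaw -142.66 tcp [0.5604 0.0387 0.1702] F [-2.1 -0.4  4.3] M [-0.24  0.65 -0.05] op 0.0162 t 10.45
```

```bash
python3 -m creep '[{"translation":[0.0004,0,0],"twist":[0.05,0,0],"hand":0},{"translation":[0.0006,0,0],"twist":[0.1,0,0],"hand":0},{"translation":[0.0006,0,0],"twist":[0.1,0,0],"hand":0}]'
python3 -c "
from h import *
go([.5605,.0389,.1704],np.radians(-77.7-65))"
```

```text
time: 10.75
tool_pos: [0.5608, 0.0387, 0.1702]
tool_rot: [2.534, 1.569, -0.053]
contact_force: [-2.2, 0.3, 5.4]
opening: 0.0153
shift [-0.0002 -0.0003  0.0002] turns [[-0.097, -0.002, -0.001], [3.045, -0.002, 0.003]] q [-0.07  0.48  1.54  0.    1.12  2.52] z axis yaw -148.25 tcp [0.5608 0.0387 0.1702] F [-2.2  0.3  5.4] M [-0.08  0.61 -0.04] op 0.0153 t 10.75
```

Turned 70.6° with z holding at .1702 and pressing lightly, so the lid is home. Release and retreat straight up, away from the camera's line of sight.

```bash
python3 -m creep '[{"translation":[0,0,0],"twist":[0,0,0],"hand":45},{"translation":[0,0,0],"twist":[0,0,0],"hand":45},{"translation":[0,0,0],"twist":[0,0,0],"hand":45},{"translation":[0,0,0],"twist":[0,0,0],"hand":45}]'
python3 -m creep '[{"translation":[-0.02,0,0],"twist":[0,0,0],"hand":45},{"translation":[-0.05,0,0],"twist":[0,0,0],"hand":45},{"translation":[-0.09,0,0],"twist":[0,0,0],"hand":45},{"translation":[-0.10,0,0],"twist":[0,0,0],"hand":45},{"translation":[-0.10,0,0],"twist":[0,0,0],"hand":45}]'
python3 - <<'E'
from h import *
go([.5605,.0389,.2704],np.radians(-77.7-65))
im=robot.read_camera('scene');s=robot.observe();w=robot.read_camera('wrist')
cv2.imwrite('pics/s7r.png',im);cv2.imwrite('pics/w7r.png',w)
cv2.imwrite('pics/s7.png',np.hstack([cv2.resize(im[170:290,140:320],(450,300)),cv2.resize(w[100:240,150:313],(350,300))]))
for h in (.141,.171): print(h,proj('scene',[.5605,.0389,h]),proj('wrist',[.5605,.0389,h],s))
E
```

```text
time: 11.15
tool_pos: [0.5608, 0.0389, 0.17]
tool_rot: [2.608, 1.569, 0.022]
contact_force: [-0.1, 0.4, -0.7]
opening: 0.04
time: 11.65
tool_pos: [0.5614, 0.0388, 0.2717]
tool_rot: [2.56, 1.565, -0.027]
contact_force: [-0.8, -0.1, -0.6]
opening: 0.0415
shift [ 0.0013 -0.0006  0.0007] turns [[-0.096, -0.005, -0.004], [3.046, -0.005, 0.007]] q [-0.07  0.39  1.39  0.    1.35  2.52] z axis yaw -148.19 tcp [0.5614 0.0388 0.2717] F [-0.8 -0.1 -0.6] M [0.07 0.14 0.01] op 0.0415 t 11.65
0.141 [273.7 207.6] [253.8 186.1]
0.171 [273.8 197.1] [253.8 194.3]
```

View pics/s7.png

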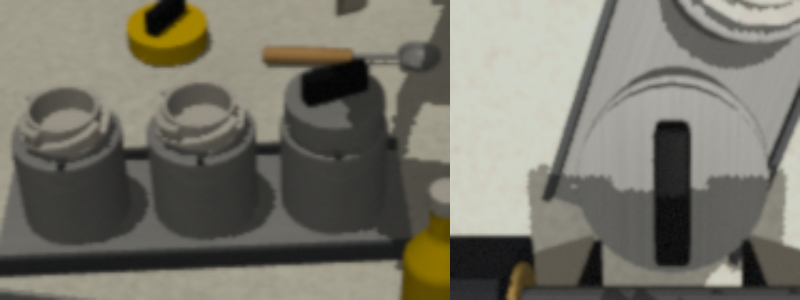

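The lid sits level and low on tub a with its fin centred (scene about (274,203), predicted axis column 273.7), and the fingers are clear above it. Handing in.

```bash
python3 -c "
from cell import robot
robot.hand_in(); print(robot.observe()['time'])"
```

```text
the job is handed in; nothing more can be done
the job is handed in; nothing more can be done
```

The lid is screwed home on tub a, the +y end tub, and let go. It was the first tub I tried, and I handed the job in at about 12 s of the 64 s allowed.

- **Grasp:** My first grip was 3.8 mm off centre along the fin because I had misread the height of the fin's end. I regrasped before lifting, leaving the lid about 0.6 mm off centre.
- **Threading:** The lid came to rest on the thread at TCP z 0.1796, where 0.1795 was expected. It turned clockwise 65° with no hard stop while sinking about 9.4 mm. Another 5.6° brought it no lower, with about 5 N of upward force, so I took it as home.
- **Final checks:** TCP z was 0.1702, which puts the plate within about 0.3 mm of the rim. The contact force was near zero after release. The last pictures show the lid level and centred on tub a, with the fingers about 10 cm above it.
- **Disagreement:** My first rough mouth positions, read by eye from the top camera, gave a span of 236 mm between the end tubs instead of 244 mm. I used the wrist camera readings of the ribs instead, which gave the correct 122 mm spacing.

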